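# Release the ratchet and lower the hold-down arm over a sample cup

## Robot

A 6-joint arm with a two-finger parallel gripper is mounted at the origin on a cart in front of the work surface, level with it; the furniture and walls round the work are solid. World frame = base frame: x ahead of the robot, y to its left, z up, the work surface at z = 0. Lengths are in m, angles in rad, forces in N, time in s.
With the tool pointing down it reaches from about 0.3 to 0.775 m from the base axis. Payload 14.6 kg.
Tool frame: the origin (TCP) lies at the very end of the fingers, on their centre line; the grasp point (between the pads) lies 19 mm behind it; z points along the fingers, y is the line along which they close (so a half turn about z gives the same grasp; the last joint's range is limited). The gripper opens to 94 mm and grips with 3 to 60 N. Pads are 16 mm wide; open, the fingers measure 119 mm over their backs; the gripper's body (75 mm by 177 mm) begins 78 mm behind the grasp point.
Start: joints at [1.113, 0.3, 1.521, -0, 1.321, -0.067], TCP at [0.21, 0.509, 0.205] pointing down, gripper open.
Joint ranges: [-3.03, 3.03], [-0.79, 2.21], [0.23, 2.52], [-1.04, 4.18], [0, 3.07], [-2.55, 2.55]. Speed limits (rad/s): [2.22, 2.22, 2.57, 3.14, 3.14, 3.14].

## Interface

Orientations are given as [roll, pitch, yaw] about the fixed x, y, z axes, in that order (R = Rz(yaw) Ry(pitch) Rx(roll)).
In Python, from station import ctrl gives the robot as it stands.
- The arm moves only by the shell command python3 -m pendant 'ROWS' [OPENING] [FORCE]. ROWS is JSON, a list of rows, each a list of 2 entries, a list of its own where there are three numbers: the shift along the world's x, y, z in cm, then the turn about the world's z in rad. A call has 1 to 20 rows; each row shifts and turns the commanded pose from where the row before left it; what a row does not reach is not made up. A row lasts 1/12 s, in which the tool goes at most 41.7 mm and 7.16 degrees, less where a joint would pass 70% of its speed; a pose out of reach is approached as far as the arm can. A call is refused whole if a number of a shift passes 4.17 or a number of a turn 0.125, either way. A call with a gripper value outside its range is refused whole. OPENING is the opening, from 0 (shut) to 1 (fully open), set as the call begins (- or left out, the last holds). The fingers move at their own pace and stop on an object; FORCE is the grip in N (left out, the last holds). Time passes only in rows, so rows that do not move let the fingers close. It gives the time, the measured TCP pose, the force, the opening and the grip force at its end, in the units of the state.
- ctrl.get_obs(): the state, without advancing time (a new reading comes with each control period).
- ctrl.camera(name): name is "scene" or "top" or "wrist"; returns a dict with "color" (400x640x3 uint8, red, green, blue), "intrinsics" (3x3 intrinsics, pixels), "camera_from_world" (4x4, takes a point from world to camera coordinates). Camera axes: x right, y down, z forward; pixel columns grow to the right and rows downward; lengths in m; the calibration is good to about 2 mm. The wrist camera is an equidistant fisheye: a pixel r from the principal point sees the ray r / f radians off the axis. A picture is of the moment at which its call begins. There is no depth.
- ctrl.hand_in(): hands the job in; it is judged then, once.
The state is a dict: "time_s": time; "qpos": joint angles; "joint_vel": joint speeds; "tau": joint torques, N m; "ee_pos": TCP position; "eef_rot": TCP orientation; "force": force on the tool from outside, world axes, zero at the start; "moment": the same for the moment, N m; "grip_width": finger opening in m; "grip_force": force on a finger pad.
Only numpy, scipy, OpenCV 4.12 (cv2) and the standard library are available. Lean on these libraries where they do the work, as an engineer would, in place of code of your own. Each camera call takes 0.05 s, during which the arm holds its last target. There are 200 camera calls.

## Task

The hold-down arm of the small sample-cup stand is locked up by its ratchet pawl. With the fingertips, press the pawl's yellow thumb tab all the way down so that the pawl comes free of the teeth (it stays free), then push the arm down by its red crossbar past the teeth until it lies level on its rest post, its foot over the cup. Grasp and lift nothing, do not force the arm while the pawl still holds it, and leave the cup in its nest and the bottles and beaker near by where they stand.

Things in the scene. Friction and masses are not known exactly. Their poses are not given: they have to be found in the camera images.
- stand: Sample-cup stand, fixed: blue base plate 225 x 90 x 12 mm with two aluminium cheeks. Origin on the worktop straight below the arm's hinge; its x axis points from the hinge toward the yellow pawl tab, the arm points along its -x, z up; base plate from x = -145 to +80 mm. The hinge axis runs along its y, 70 mm above the worktop. Cheeks reach 117 mm high. The rest post (10 mm along x, 20 mm along y) stands at x = -123 mm, its top 63 mm high with a rubber cap.
- clamp_arm (a joint): Hinge of the hold-down arm: 0 = fully raised (0.65 rad above level), grows as the arm goes down, 0.65 = level on its rest post (end stop). Stiff by friction (0.6 N m): it stays where it is left and needs about 4 N at the crossbar. With the pawl engaged a tooth stops it at about 0.1.
- crossbar (a point): Centre of the red crossbar at the free end of the arm: a cylinder 20 mm in diameter and 56 mm long, lying along the stand's y axis, 150 mm from the hinge axis. It travels on an arc about the hinge: 161 mm above the worktop when fully raised, 70 mm when level. The arm itself is a 14 mm square steel bar.
- pawl (a joint): Hinge of the ratchet pawl: 0 = engaged in the teeth, grows as the tab is pressed down, 0.30 = tab fully down (end stop), pawl well clear of the teeth. It has no spring: it is held by friction and stays where it is left; takes about 5 N on the tab. Its pivot lies 55 mm from the arm's hinge toward the tab, 107 mm above the worktop.
- pawl_tab (a point): Middle of the top face of the pawl's yellow thumb tab (30 mm along the stand's x, 36 mm along its y, 6 mm thick), 107 mm from the arm's hinge and 131 mm above the worktop when the pawl is engaged; it moves down about 16 mm. It overhangs the end of the base plate, with nothing below it.
- nest_floor (a point): Floor of the cup nest on the base plate, 12 mm above the worktop, 85 mm from the hinge axis under the arm; a grey ring 7 mm high and 49 mm across (39 mm inside) round it holds the cup.
- red_cup_foot (a point): Sample cup with a red lid, 24 mm high, 35 mm across with a small pull tab, loose in the nest; this point is the middle of its underside. The foot of the lowered arm stands about 2 mm above its lid.
- cream_bottle: Bottle with a cream cap, 66 mm across, 125 mm high, loose bystander; origin in the middle of its underside.
- green_bottle: Small round bottle with a green cap, 46 mm across, 118 mm high, loose bystander; origin in the middle of its underside.
- small_beaker: Clear beaker, 56 mm across, 76 mm high, loose bystander; origin in the middle of its underside.

How it is judged:
On the way, in this order (a step that is already met when the one before it is completed fails the run):
1. the pawl is pressed free while the arm is still up (value of joint pawl above 0.2 rad and value of joint clamp_arm below 0.2 rad), for 0.2 s.
2. the arm is pushed down onto its rest (value of joint clamp_arm above 0.61 rad), for 0.2 s.
At the end, for the whole second after the job is handed in: The arm is down and at rest within 0.04 rad of its stop (crossbar within about 6 mm of its lowest height), the red-lidded cup sits upright in its nest (within 6 mm of the middle), and the two bottles and the beaker are within 20 mm of where they stood (value of joint clamp_arm above 0.61 rad and velocity of joint clamp_arm below 0.05 rad/s and horizontal distance between red_cup_foot and nest_floor below 0.006 m and z of red_cup_foot in the frame of nest_floor below 0.004 m and angle between red_cup_foot's own z axis and vertical below 0.15 rad and distance of each of cream_bottle, green_bottle, small_beaker from where it was at the start of the episode below 0.02 m); the robot touches nothing.
It fails at once if the cup is lifted or knocked out of its nest (z of red_cup_foot in the frame of nest_floor above 0.006 m or horizontal distance between red_cup_foot and nest_floor above 0.008 m).
It fails at once if a bottle or the beaker is moved or lifted (distance of any of cream_bottle, green_bottle, small_beaker from where it was at the start of the episode above 0.02 m).
It fails at once if the arm is forced (over 30 N) while the pawl still holds it (contact force between the fingers and clamp_arm above 30 N and value of joint pawl below 0.08 rad).
It fails at once if the arm is forced past the teeth with the pawl engaged (value of joint clamp_arm above 0.2 rad and value of joint pawl below 0.04 rad).
It also fails if it takes over 40 s, if anything falls off the work surface, if the arm or the gripper's body presses on something with over 40 N, if the wrist force passes 120 N, or if a joint passes its speed limit or range.

## Working session

There is one attempt and no reset: what is moved stays moved. The work goes in short steps, Python scripts to look and compute and a shell command to move; the robot and the scene stay as the last step left them, time stands still between calls to the robot, and variables do not carry over. Pictures are saved under pics/ and viewed, at most 10 in all, crops included, and the job is handed in when it is done.

```bash
mkdir -p pics
python3 - <<'E'
from station import ctrl
import cv2,numpy as np
for n in("top","scene"):
    c=ctrl.camera(n);cv2.imwrite(f"pics/{n}.png",c["color"][:,:,::-1])
    np.savez(f"{n}.npz",K=c["intrinsics"],T=c["camera_from_world"])
    print(n,c["intrinsics"].round(1).tolist(),c["camera_from_world"].round(3).tolist())
print(ctrl.get_obs())
E
```

```text
top [[393.2, 0.0, 313.6], [0.0, 393.2, 193.7], [0.0, 0.0, 1.0]] [[-0.018, -1.0, 0.003, -0.01], [-0.994, 0.018, -0.108, 0.63], [0.108, -0.005, -0.994, 1.2], [0.0, 0.0, 0.0, 1.0]]
scene [[502.6, 0.0, 317.8], [0.0, 502.6, 201.0], [0.0, 0.0, 1.0]] [[0.746, -0.666, 0.022, -0.459], [-0.379, -0.451, -0.808, 0.317], [0.547, 0.594, -0.589, 1.087], [0.0, 0.0, 0.0, 1.0]]
{'time_s': 0.1, 'qpos': array([ 1.11343778e+00,  3.00402498e-01,  1.52150356e+00, -3.34029600e-05,
        1.32067581e+00, -6.66149883e-02]), 'joint_vel': array([-0.00102296, -0.0033385 , -0.00292673, -0.0008139 ,  0.00120236,
       -0.0006256 ]), 'tau': array([-3.03911329e-04, -5.32643151e+01, -3.53281188e+01,  7.09141698e-02,
        2.35291250e-02, -5.97780036e-05]), 'ee_pos': array([0.20940136, 0.50833578, 0.20495675]), 'eef_rot': array([-3.14060348e+00, -3.35640800e-05,  2.75085736e+00]), 'force': array([-0.74757486, -0.30826711,  0.48183905]), 'moment': array([-0.01668932, -0.00772939,  0.01004934]), 'grip_force': 0.0, 'grip_width': 0.09421896419359735}
```

View pics/top.png

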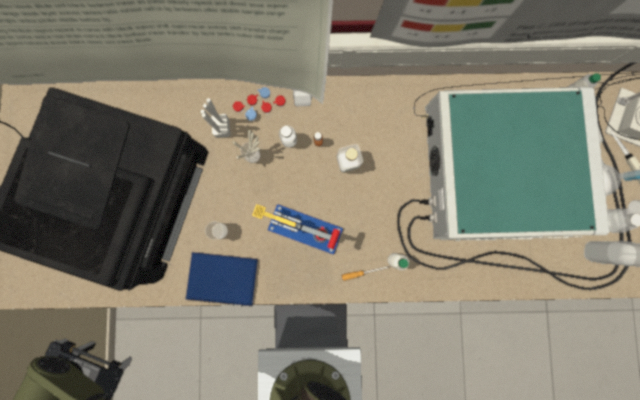

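View pics/scene.png

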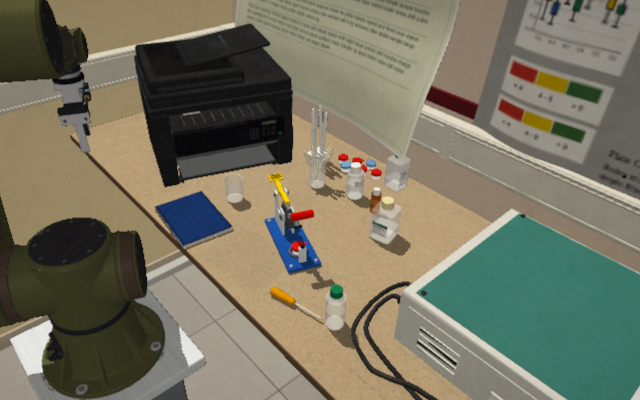

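The top view shows the yellow tab at about (260,212), the red crossbar at about (335,239), the green bottle at (399,262), the cream bottle at (349,158) and the beaker at (219,231). In the scene view the tab is at about (277,177) and the crossbar at about (303,215).

```bash
cat > h.py <<'E'
import numpy as np
def ray(n,u,v,z):
    d=np.load(n+".npz");K,T=d["K"],d["T"];R=T[:3,:3];o=-R.T@T[:3,3]
    r=R.T@np.linalg.solve(K,[u,v,1]);return o+r*(z-o[2])/r[2]
E
python3 - <<'E'
from h import *
import cv2
for n,boxes in(("top",{"y":(245,200,278,222),"r":(322,225,350,255)}),("scene",{"y":(265,168,290,186),"r":(288,205,318,224)})):
    im=cv2.imread(f"pics/{n}.png");h=cv2.cvtColor(im,cv2.COLOR_BGR2HSV)
    for k,(a,b,c,d) in boxes.items():
        s=h[b:d,a:c];H,S,V=[s[...,i].astype(int) for i in range(3)]
        m=(S>140)&(V>90)&(((H>18)&(H<36)) if k=="y" else ((H<8)|(H>172)))
        y,x=np.nonzero(m);u,v=x.mean()+a,y.mean()+b
        print(n,k,m.sum(),u.round(1),v.round(1),(x.min()+a,x.max()+a,y.min()+b,y.max()+b),ray(n,u,v,.131 if k=="y" else .161).round(4))
for k,u,v,z in(("green",399,262,.118),("cream",351,154,.125),("beaker",219,231,.04)):print(k,ray("top",u,v,z).round(3))
im=cv2.imread("pics/top.png")[190:270,200:360];im2=cv2.imread("pics/scene.png")[165:275,250:330]
cv2.imwrite("pics/c.png",np.hstack([cv2.resize(im,(480,240),interpolation=2),cv2.resize(im2,(175,240),interpolation=2)]))
E
```

```text
top y 152 262.0 212.4 (np.int64(253), np.int64(277), np.int64(205), np.int64(219)) [0.5678 0.1283 0.131 ]
top r 123 332.7 237.8 (np.int64(322), np.int64(338), np.int64(227), np.int64(247)) [ 0.4915 -0.0717  0.161 ]
scene y 124 275.6 178.4 (np.int64(268), np.int64(282), np.int64(173), np.int64(185)) [0.5686 0.1291 0.131 ]
scene r 187 301.8 214.9 (np.int64(291), np.int64(313), np.int64(209), np.int64(221)) [ 0.4919 -0.0741  0.161 ]
green [ 0.419 -0.263  0.118]
cream [ 0.735 -0.133  0.125]
beaker [0.518 0.273 0.04 ]
```

View pics/c.png

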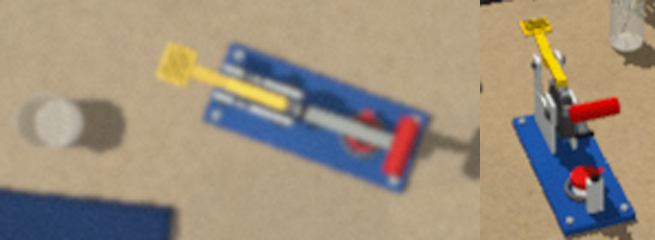

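```bash
python3 -m pendant '[[[1.1,-2.8,0.2],0],[[1.1,-2.8,0.2],0],[[1.1,-2.8,0.2],0],[[1.1,-2.8,0.2],0],[[1.1,-2.8,0.2],0],[[1.1,-2.8,0.2],0],[[1.1,-2.8,0.2],0],[[1.1,-2.8,0.2],0],[[1.1,-2.8,0.2],0],[[2.6,-1.2,-0.3],0],[[2.6,-1.2,-0.3],0],[[2.6,-1.2,-0.3],0],[[2.6,-1.2,-0.3],0],[[2.6,-1.2,-0.3],0],[[2.6,-1.2,-0.3],0],[[2.6,-1.2,-0.3],0],[[2.6,-1.2,-0.3],0],[[2.6,-1.2,-0.3],0],[[2.6,-1.2,-0.3],0]]' 0 20
python3 - <<'E'
from h import *
from station import ctrl
import cv2
print(ray("top",259.3,211,.131),ray("top",334,239,.161))
im=[]
for n in("wrist","scene"):
    c=ctrl.camera(n)["color"][:,:,::-1]
    if n=="wrist":
        cw=ctrl.camera(n);np.savez("wrist.npz",K=cw["intrinsics"],T=cw["camera_from_world"])
        im.append(c)
    else: im.append(cv2.resize(c[120:260,220:350],(371,400)))
im=np.hstack(im);cv2.imwrite("pics/w.png",cv2.resize(im,(800,int(400*800/im.shape[1]))))
o=ctrl.get_obs();print(o["ee_pos"],o["eef_rot"],o["time_s"],o["grip_width"])
E
```

```text
time_s: 1.68
ee_pos: [0.5696, 0.1357, 0.1928]
eef_rot: [-3.141, -0.001, 2.751]
force: [0.5, 1.1, -0.1]
grip_width: 0.0006
grip_force: 0.0
[0.57191868 0.13612382 0.131     ] [ 0.48816567 -0.07529772  0.161     ]
[0.56906636 0.13557892 0.19209145] [-3.14045487e+00 -1.74658226e-03  2.74907312e+00] 1.8333 0.0002683256609944755
```

View pics/w.png

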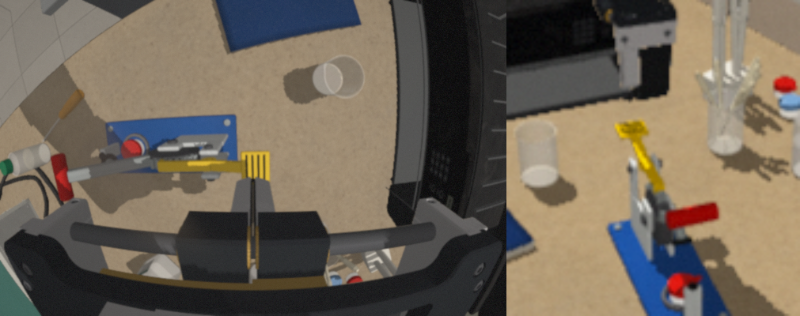

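The wrist view shows the tab centred at about (257,165) in the picture, beside the closed fingertips, and the crossbar at about (63,177).

Run:
```python
from h import *
d=np.load("wrist.npz");K,T=d["K"],d["T"];R=T[:3,:3];o=-R.T@T[:3,3];s=1011/800
for u,v,z in((257,165,.131),(63,177,.161)):
    p=np.array([u*s-K[0,2],v*s-K[1,2]]);r=np.hypot(*p);a=r/K[0,0]
    q=R.T@np.array([*(p/r*np.sin(a)),np.cos(a)]);print((o+q*(z-o[2])/q[2]).round(4))
```

```text
[0.5736 0.1393 0.131 ]
[ 0.4949 -0.0717  0.161 ]
```

```bash
python3 -m pendant '[[[0.4,0.2,-1.5],0],[[0,0,-1.5],0],[[0,0,-1.5],0],[[0,0,-0.8],0],[[0,0,-0.4],0],[[0,0,-0.3],0],[[0,0,-0.3],0],[[0,0,-0.3],0],[[0,0,0],0]]'
```

```text
time_s: 2.58
ee_pos: [0.5731, 0.1394, 0.1284]
eef_rot: [3.139, 0.002, 2.751]
force: [-0.3, 1.3, 1.8]
grip_width: 0.0009
grip_force: 0.9
```

```bash
python3 -m pendant '[[[0,0,-0.3],0],[[0,0,-0.3],0],[[0,0,-0.3],0],[[0,0,-0.2],0],[[0,0,0],0]]'; python3 -m pendant '[[[0,0,-0.2],0],[[0,0,-0.1],0],[[0,0,0],0]]'
```

```text
time_s: 3.0
ee_pos: [0.5736, 0.1397, 0.1177]
eef_rot: [3.138, 0.003, 2.751]
force: [2.5, 4.5, 4.1]
grip_width: 0.0005
grip_force: 2.9
time_s: 3.25
ee_pos: [0.5738, 0.1398, 0.1161]
eef_rot: [3.137, 0.004, 2.751]
force: [0.3, 8.2, 14.2]
grip_width: 0.0006
grip_force: 7.6
```

```bash
python3 -m pendant '[[[0,0,-0.2],0],[[0,0,0],0],[[0,0,0],0],[[0,0,0],0]]'
```

```text
time_s: 3.58
ee_pos: [0.5741, 0.1398, 0.1155]
eef_rot: [3.137, 0.005, 2.751]
force: [-5.8, 6.0, 27.4]
grip_width: 0.0007
grip_force: 13.6
```

```bash
python3 -m pendant '[[[0,0,1.5],0],[[0,0,3],0],[[0,0,4],0],[[-1.2,-3.05,0],0],[[-1.2,-3.05,0],0],[[-1.2,-3.05,0],0],[[-1.2,-3.05,0],0],[[-1.2,-3.05,0],0],[[-1.2,-3.05,0],0],[[-1.2,-3.05,0],0],[[0,0,0],0]]'
python3 - <<'E'
from station import ctrl
import cv2,numpy as np
w=ctrl.camera("wrist")["color"][:,:,::-1];c=ctrl.camera("scene")["color"][120:280,220:350,::-1]
cv2.imwrite("pics/w2.png",cv2.resize(np.hstack([w,cv2.resize(c,(325,400))]),(800,332)))
E
```

```text
time_s: 4.5
ee_pos: [0.487, -0.0788, 0.197]
eef_rot: [-3.141, 0.001, 2.747]
force: [0.6, 0.1, 0.4]
grip_width: 0.0004
grip_force: 0.0
```

View pics/w2.png

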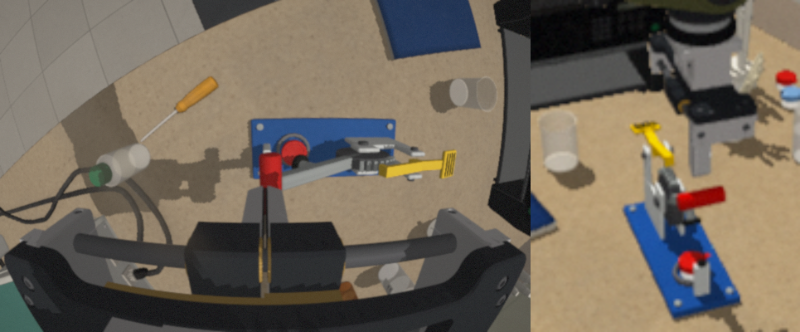

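```bash
python3 -m pendant '[[[0.1,0.1,-1.5],0],[[0,0,-0.7],0],[[0,0,-0.5],0],[[-0.1,-0.2,-0.5],0],[[-0.1,-0.2,-0.5],0],[[-0.1,-0.2,-0.5],0],[[0,0,0],0]]'
```

```text
time_s: 5.18
ee_pos: [0.4867, -0.0802, 0.1545]
eef_rot: [-3.141, 0.001, 2.751]
force: [-0.2, -1.2, 1.1]
grip_width: 0.0004
grip_force: 0.3
```

```bash
python3 -m pendant '[[[-0.1,-0.3,-0.5],0],[[-0.1,-0.2,-0.5],0],[[-0.1,-0.2,-0.5],0]]'
python3 - <<'E'
from station import ctrl
import cv2,numpy as np
w=ctrl.camera("wrist")["color"][:,:,::-1];c=ctrl.camera("scene")["color"][120:280,220:350,::-1]
cv2.imwrite("pics/w3.png",cv2.resize(np.hstack([w,cv2.resize(c,(325,400))]),(800,332)))
E
```

```text
time_s: 5.43
ee_pos: [0.484, -0.0872, 0.1399]
eef_rot: [-3.141, 0.002, 2.752]
force: [-0.6, -4.5, 7.0]
grip_width: 0.0007
grip_force: 3.2
```

View pics/w3.png

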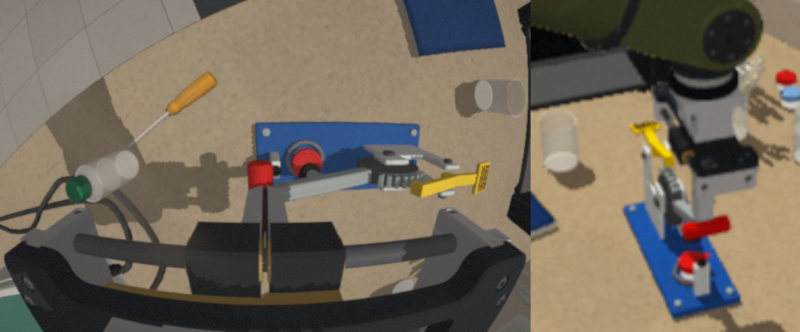

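The crossbar, at about (261,173), is following the fingertips down. It is already past the first tooth at low force.

```bash
python3 -m pendant '[[[-0.1,-0.2,-0.6],0],[[-0.1,-0.2,-0.6],0],[[-0.1,-0.2,-0.6],0],[[-0.1,-0.2,-0.6],0],[[-0.1,-0.2,-0.6],0],[[0,-0.1,-0.6],0],[[0,-0.1,-0.6],0],[[0,-0.1,-0.5],0],[[0,0,-0.5],0],[[0,0,-0.4],0],[[0,0,0],0]]'
```

```text
time_s: 6.45
ee_pos: [0.4781, -0.0997, 0.0824]
eef_rot: [3.141, -0.001, 2.751]
force: [-0.2, -0.5, 0.6]
grip_width: 0.0007
grip_force: 0.0
```

```bash
python3 -m pendant '[[[0,0,-0.2],0],[[0,0,-0.2],0],[[0,0,-0.1],0],[[0,0,0],0],[[0,0,0],0]]'
```

```text
time_s: 6.87
ee_pos: [0.4787, -0.0999, 0.0796]
eef_rot: [3.141, 0.001, 2.751]
force: [-8.0, 1.4, 17.6]
grip_width: 0.0005
grip_force: 8.9
```

```bash
python3 -m pendant '[[[0,0,-0.1],0],[[0,0,0],0],[[0,0,0],0],[[0,0,0],0]]'; python3 -m pendant '[[[0,0,1],0],[[0,0,2],0],[[0,0,3],0],[[0,0,3],0],[[0,0,3],0],[[0,0,0],0],[[0,0,0],0]]'
python3 - <<'E'
from station import ctrl
import cv2,numpy as np
w=ctrl.camera("wrist")["color"][:,:,::-1];c=ctrl.camera("scene")["color"][120:280,220:350,::-1]
cv2.imwrite("pics/w4.png",cv2.resize(np.hstack([w,cv2.resize(c,(325,400))]),(800,332)))
E
```

```text
time_s: 7.2
ee_pos: [0.4788, -0.0999, 0.0792]
eef_rot: [3.141, 0.001, 2.751]
force: [-11.6, 2.0, 26.5]
grip_width: 0.0004
grip_force: 13.5
time_s: 7.78
ee_pos: [0.479, -0.0999, 0.1986]
eef_rot: [3.141, 0.003, 2.751]
force: [0.5, -0.6, -1.0]
grip_width: 0.0007
grip_force: 0.0
```

View pics/w4.png

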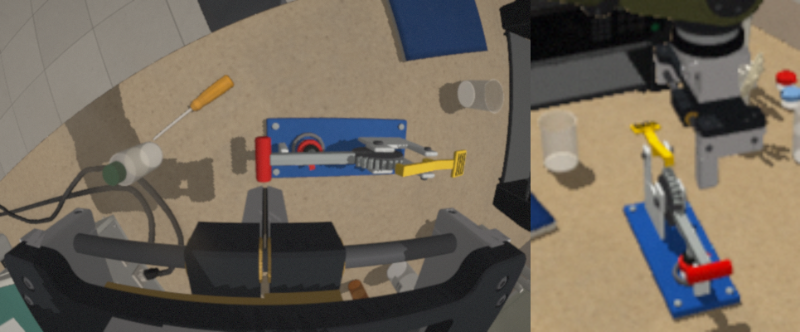

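The arm lies level with the crossbar at about (264,159), the cup is under the foot at (309,147), the bottles have not moved, and the fingers are clear.

```bash
python3 -c "
from station import ctrl
print(ctrl.hand_in())"
```

```text
the job is handed in; nothing more can be done
None
```

The pawl was pressed free and the arm pushed down level onto its rest post, the cup and the bottles and beaker look undisturbed in the last picture, and the job is handed in (no verdict was returned).

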